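Load a pipe sleeve into the tacking fixture

TASK

Load the steel pipe sleeve that lies at the low end of the tacking fixture: with the fingertips, roll it up the sloped gutter and over the yellow spring catch to the end stop, so that the catch springs up behind it and keeps it from rolling back. When it rests there untouched, push the black knob fully home so that the mandrel enters the sleeve's bore. Only push: do not grip, lift or ram the sleeve or the knob, and leave the things lying around the fixture alone.

Things in the scene. Friction and masses are not known exactly. Their poses are not given: they have to be found in the camera images.
- gutter: Fixed steel gutter on the blue fixture, climbing at 9 degrees; placed and turned anew each time. Origin: centre of its floor at the FOOT of the slope, 18 mm above the bench. x points up the slope along the floor, y across it to the left (looking uphill, towards the black knob), z square off the floor. Floor 63 mm wide, side walls 12 mm high; no part of the fixture is over 52 mm off the floor.
- lead_in (a point): Centre of the LEVEL lead-in floor before the foot of the slope, at the height of the gutter's origin, in line with the gutter, as wide and with the same walls. It runs from the foot (57 mm uphill of this point) back to a low lip (56 mm downhill, its top 8 mm above this floor).
- stop_face (a point): Face of the round stop screw head on the blue stop plate at the top of the gutter; it looks downhill, gutter x = 187.5 mm, 25 mm off the floor. A sleeve that touches it has its centre at gutter x = 162.5 mm, z = 25 mm. The stop plate reaches 42 mm off the floor.
- catch_nose (a point): Where the top of the catch's nose stands when up: gutter x = 136 mm, 10 mm off the floor, on the centre line (fixed point). The catch's yellow ramp begins at gutter x = 110 mm. A sleeve that rests back on the raised nose has its centre at gutter x = 157 mm.
- sleeve: The sleeve to load: a dull grey steel tube with bright ground ends, outside diameter 50 mm, bore 40 mm, length 60 mm, about 0.33 kg. It lies across the level lead-in and rolls along the gutter (smooth oiled steel, friction about 0.25; it rolls back down the slope when let go). Origin at its centre (25 mm above the floor it lies on); y is its axis. The frame turns as it rolls.
- catch (a joint): Spring catch in the gutter floor (yellow ramp 20 mm wide, dark round nose), in rad: 0 = nose up, positive = pressed down. A sleeve pushed uphill over it presses it under the floor (about 0.4) with some 2 N; it springs up when the sleeve has come to about 4 mm from the stop and then does not yield to the sleeve rolling back. Its red-gripped release lever outside the right wall is not needed.
- mandrel (a joint): Travel of the mandrel (bright steel pin, diameter 35 mm, cone nose) in m: near 0 = drawn back, its nose outside the gutter; 0.048 = fully home, its nose about 39 mm deep in the sleeve's bore, the knob against the housing. It slides along the gutter's -y with about 3 N of friction and stays where it is left.
- knob_face (a point): Centre of the flat outer face of the mandrel's round black knob (diameter 44 mm, 16 mm thick), on the left of the gutter; the face looks to the gutter's +y and is pushed along the gutter's -y, level. It moves with the mandrel. The space in front of the face and above it is free. The mandrel's blue housing (diameter 46 mm) stands between knob and gutter.
- spare_sleeve: Bystander: an identical sleeve that stands on end on the bench, right of the gutter; leave it alone. Origin at the centre of its underside.
- magnet: Bystander: red triangular welding magnet, 85 x 100 x 16 mm, flat on the bench right of the lead-in; leave it alone.
- pliers: Bystander: combination pliers with red grips, 174 x 42 x 13 mm, flat on the bench left of the gutter; leave them alone.
- paste_tin: Bystander: round green and white paste tin, diameter 66 mm, 26 mm high, on the bench right of the gutter; leave it alone.
Things that resemble listed ones, but are neither listed nor needed, are in the scene too. Leave any red look-alike of the sleeve alone.

How it is judged:
By the outcome, as a careful person would: the job done as asked, in the order asked, and still so for the second after the job is handed in, with the robot touching nothing.
It also fails if it takes over 56 s, if anything falls off the work surface, if the arm or the gripper's body presses on something with over 40 N, if the wrist force passes 120 N, or if a joint passes its speed limit or range.

ROBOT

A 6-joint arm with a two-finger parallel gripper is mounted at the origin on a cart in front of the work surface, level with it; the furniture and walls round the work are solid. World frame = base frame: x ahead of the robot, y to its left, z up, the work surface at z = 0. Lengths are in m, angles in rad, forces in N, time in s.
With the tool pointing down it reaches from about 0.35 to 0.775 m from the base axis. Payload 5.5 kg.
Tool frame: the origin (TCP) lies at the very end of the fingers, on their centre line; the grasp point (between the pads) lies env.hold_point_z behind it (env.hold_point_z is the distance from the TCP to the grasp point, in m); z points along the fingers, y is the line along which they close (so a half turn about z gives the same grasp; the last joint's range is limited). The gripper opens to 85 mm and grips with 20 to 120 N. Pads are 22 mm wide; open, the fingers measure 114 mm over their backs; the gripper's body (76 mm by 85 mm) begins 54 mm behind the grasp point. The pads swing forward as they close: fully open they stand 13 mm farther back than shut.
Start: joints at [-1.476, 0.313, 0.046, 1.304, 0, 1.431], TCP at [0.134, -0.559, 0.231] pointing down, gripper open.
Joint ranges: [-2.76, 2.76], [-0.86, 1.69], [-1.03, 1.26], [-2.2, 2.34], [-1.47, 1.5], [-3.14, 3.14]. Speed limits (rad/s): [2.57, 2.57, 3.14, 3.14, 3.14, 3.14].

INTERFACE

Orientations are given as a unit quaternion [w, x, y, z].
In Python, from workcell import env gives the robot as it stands.
- The arm moves only by the tool carry_out, never from a script. Its argument "steps" is a list of rows, each a list of 3 entries, a list of its own where there are three numbers: the turn, a rotation vector about the tool's x, y, z in degrees, then the shift along the tool's x, y, z in cm, then the closure in counts, from 0 (fully open) to 255 (shut). A call has exactly 8 rows; each row is the pose to reach, as a shift and turn from the pose commanded when the call began, along the tool's axes at that moment; what a row does not reach only later rows make up. A row lasts 1/8 s, in which the tool goes at most 62.5 mm and 10.7 degrees, less where a joint would pass 70% of its speed; a pose out of reach is approached as far as the arm can. A call with a gripper value outside its range is refused whole. The fingers move at their own pace and stop on an object; "force" is the grip in N (left out, the last holds). Time passes only in rows, so rows that repeat a pose let the fingers close, or fill a call up. It gives the time, the measured TCP pose, the force, the opening and the grip force at its end, in the units of the state.
- env.get_state(): the state, without advancing time (a new reading comes with each control period).
- env.read_camera(name): name is "scene" or "top"; returns (picture, depth): 480x640x3 uint8, red, green, blue; 480x640 float32, m along the optical axis (not along the pixel's ray), 0 where there is no reading.
- env.get_calibration(name): a dict with "fx", "fy", "cx", "cy" (pixels), "origin" and "orientation" of the camera in the world. Camera axes: x right, y up, looking along -z (the intrinsics and any distortion apply to the point x, -y, -z); pixel columns grow to the right and rows downward; lengths in m; the calibration is good to about 2 mm. A picture is of the moment at which its call begins. get_calibration takes no time and is no camera call.
- env.hand_in(): hands the job in; it is judged then, once.
The state is a dict: "clock": time; "joint_pos": joint angles; "qvel": joint speeds; "tau": joint torques, N m; "tcp_pos": TCP position; "orientation": TCP orientation; "wrist_force": force on the tool from outside, world axes, zero at the start; "ft_torque": the same for the moment, N m; "finger_gap": finger opening in m; "grip_force": force on a finger pad.
Only numpy, scipy, OpenCV 4.12 (cv2) and the standard library are available. Lean on these libraries where they do the work, as an engineer would, in place of code of your own. Each camera call takes 0.05 s, during which the arm holds its last target. There are 200 camera calls.

## Working session

There is one attempt and no reset: what is moved stays moved. The work goes in short steps, Python scripts to look and compute and a tool call to move; the robot and the scene stay as the last step left them, time stands still between calls to the robot, and variables do not carry over. Pictures are saved under pics/ and viewed, at most 10 in all, crops included, and the job is handed in when it is done.

Besides the shell and the picture viewer there is one more tool, called after ">>>" as name([rows], argument=value, ...), one row to a line, values as JSON. carry_out: Moves the arm, as the interface text tells. Its arguments: {"type":"object","properties":{"steps":{"type":"array","items":{"type":"array"}},"force":{"type":"number"}},"required":["steps"]}

```bash
mkdir -p pics; ls; cat > h.py <<'E'
import numpy as np, cv2
from workcell import env
from scipy.spatial.transform import Rotation as R
def q2R(q): return R.from_quat([q[1],q[2],q[3],q[0]]).as_matrix()
def cam(n):
    c=env.get_calibration(n); return c,q2R(c["orientation"]),np.array(c["origin"])
def ray(n,u,v):
    c,M,o=cam(n); d=M@np.array([(u-c["cx"])/c["fx"],-(v-c["cy"])/c["fy"],-1.]); return o,d
def onz(n,u,v,z):
    o,d=ray(n,u,v); return o+d*(z-o[2])/d[2]
def cloud(n,D):
    c,M,o=cam(n); v,u=np.mgrid[0:480,0:640]
    P=np.stack([(u-c["cx"])/c["fx"]*D,-(v-c["cy"])/c["fy"]*D,-D],-1); return P@M.T+o
def proj(n,p):
    c,M,o=cam(n); q=M.T@(np.array(p)-o); return c["cx"]+c["fx"]*q[0]/-q[2], c["cy"]-c["fy"]*q[1]/-q[2]
E
python3 - <<'E'
from h import *
for n in("scene","top"):
    p,d=env.read_camera(n); cv2.imwrite(f"pics/{n}0.png",p[...,::-1]); np.save(f"{n}0.npy",d); print(n,env.get_calibration(n),(d>0).mean())
print(env.get_state(), env.hold_point_z)
E
```

```text
pics
scene {'fx': 443.5315144869256, 'fy': 443.5315144869256, 'cx': 313.2412910756817, 'cy': 237.0807229259537, 'origin': array([-0.25439112, -0.65049259,  0.43437859]), 'orientation': array([ 0.7342753 ,  0.4782458 , -0.26184215, -0.40442481])} 0.996083984375
top {'fx': 535.2803926692228, 'fy': 535.2803926692228, 'cx': 322.42225489671625, 'cy': 238.50645667827243, 'origin': array([ 0.3333225 , -0.19967904,  0.98480656]), 'orientation': array([ 0.70717289,  0.02831629, -0.02615827, -0.70598898])} 0.9959342447916667
{'clock': 0.1, 'joint_pos': array([-1.47558312e+00,  3.13942962e-01,  4.51138812e-02,  1.30356867e+00,
        1.67095552e-05,  1.43121508e+00]), 'qvel': array([-2.20688187e-03, -9.97408319e-04,  1.95306179e-03,  2.27892414e-04,
        4.75315347e-05, -5.58631348e-04]), 'tau': array([ 4.02188729e-03, -4.81720054e+01,  2.99246407e+01,  1.26389277e-02,
       -9.96293011e-05, -1.70967428e-05]), 'tcp_pos': array([ 0.13373451, -0.55878927,  0.23049668]), 'orientation': array([-8.00329828e-04,  9.93116539e-01,  1.17127702e-01,  2.61142769e-05]), 'wrist_force': array([ 0.18963899, -0.92103144,  0.20835231]), 'ft_torque': array([ 0.03206848, -0.04803842,  0.00959763]), 'grip_force': 0.0, 'finger_gap': 0.0853354691870328} 0.0187
```

View pics/scene0.png

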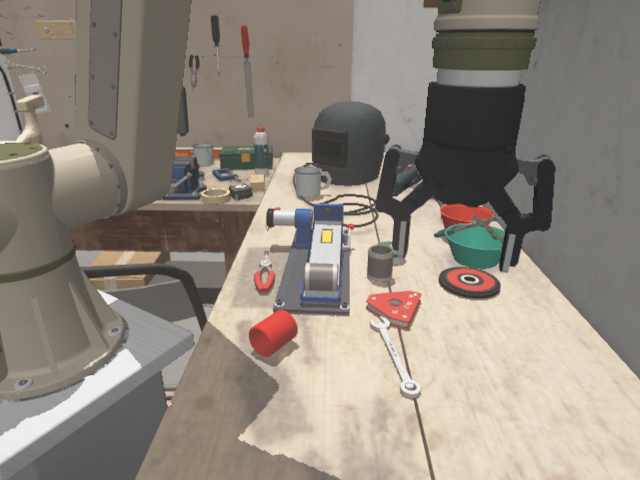

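View pics/top0.png

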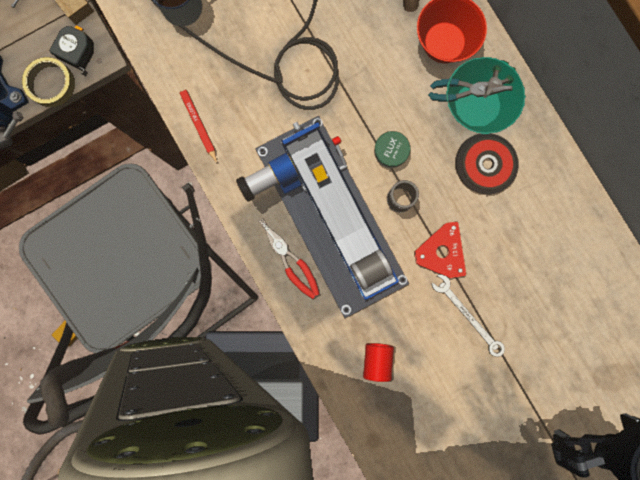

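The scene shows three tube candidates in the top view: a grey tube lying in the fixture at (371,267), a standing grey one at (403,195), which is the spare, and a red look-alike at (379,362). The first fits, since it is grey and lies across the lead-in. The knob is at (243,188), the yellow catch at (320,172) and the stop plate at about (305,132). I'll confirm with a crop and measure.

```bash
python3 - <<'E'
from h import *
im=cv2.imread("pics/top0.png"); cv2.imwrite("pics/crop1.png",cv2.resize(im[112:322,225:425],None,fx=2.8,fy=2.8,interpolation=cv2.INTER_CUBIC))
D=np.load("top0.npy"); P=cloud("top",D)
for u,v in [(371,267),(360,245),(350,225),(340,205),(320,172),(310,140),(243,188),(258,180),(285,172),(305,132),(385,290)]:
    print((u,v),P[v,u].round(4))
hsv=cv2.cvtColor(im,cv2.COLOR_BGR2HSV)
m=cv2.inRange(hsv,(20,150,120),(35,255,255)); m[:,:290]=0;m[:,340:]=0;m[:150]=0;m[195:]=0
ys,xs=np.nonzero(m); print("yellow",xs.mean(),ys.mean(),len(xs)); print(P[ys,xs].mean(0))
# bench-plane: sleeve points z>0.055
box=np.zeros((480,640),bool); box[235:300,335:405]=1
s=box&(P[...,2]>0.052)&(P[...,2]<0.09); print("sleeve pts",s.sum(),P[s].mean(0),P[s][:,2].max())
ys,xs=np.nonzero(s); print(cv2.minAreaRect(P[s][:,:2].astype(np.float32)))
# floor plane of slope
box=np.zeros((480,640),np.uint8); cv2.fillPoly(box,[np.array([[312,190],[330,185],[358,240],[340,245]])],1)
q=P[box>0]; A=np.c_[q[:,:2],np.ones(len(q))]; c=np.linalg.lstsq(A,q[:,2],rcond=None)[0]; r=q[:,2]-A@c
k=abs(r)<.004; c=np.linalg.lstsq(A[k],q[k,2],rcond=None)[0]
print("slope",c,np.degrees(np.arctan(np.hypot(*c[:2]))),"uphill yaw",np.degrees(np.arctan2(c[1],c[0])),r.std())
E
```

```text
(371, 267) [ 0.3554 -0.2802  0.0658]
(360, 245) [ 0.3964 -0.2648  0.0164]
(350, 225) [ 0.4322 -0.2464  0.0225]
(340, 205) [ 0.4679 -0.2283  0.0269]
(320, 172) [ 0.5255 -0.1922  0.0399]
(310, 140) [ 0.5824 -0.1742  0.0449]
(243, 188) [ 0.4881 -0.0623  0.0885]
(258, 180) [ 0.5027 -0.087   0.0838]
(285, 172) [ 0.5159 -0.1331  0.0868]
(305, 132) [ 0.5844 -0.1669  0.0895]
(385, 290) [ 0.3152 -0.3101  0.0107]
yellow 319.5 173.23170731707316 164
[ 0.52332497 -0.19130978  0.03953699]
sleeve pts 935 [ 0.35252385 -0.28156485  0.0637139 ] 0.07235945321189241
((0.352477103471756, -0.2820788323879242), (0.04760283976793289, 0.060109276324510574), 28.457475662231445)
slope [0.01651536 0.23362665 0.06887322] 13.181630893099372 uphill yaw 85.95641654375717 0.027438172971799717
```

View pics/crop1.png

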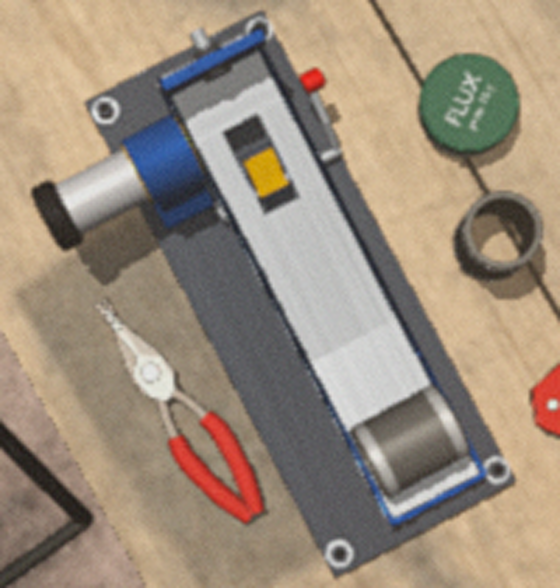

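The crop confirms it: a dull grey tube with bright ends lies across the level lead-in at crop (410,440). The foot line is near crop (365,345), the yellow ramp at (268,172), the stop plate at (215,60) and the knob face at (57,215).

```bash
python3 - <<'E'
from h import *
D=np.load("top0.npy"); P=cloud("top",D); im=cv2.imread("pics/top0.png")
yaw=np.radians(28.2); e=np.array([np.cos(yaw),np.sin(yaw)]); n=np.array([-e[1],e[0]]); c0=np.array([.3525,-.282])
s=(P[...,:2]-c0)@e; t=(P[...,:2]-c0)@n; z=P[...,2]
for a in np.arange(-.06,.28,.01):
    k=(abs(s-a)<.005)&(abs(t)<.018); print("%.3f %.4f"%(a,np.median(z[k])),end=" | ")
print()
# blue-edge walls & lateral: median z vs t at mid slope
k0=(s>.06)&(s<.13)
hs=cv2.cvtColor(im,cv2.COLOR_BGR2HSV)
fl=k0&(hs[...,1]<40)&(hs[...,2]>140)&(abs(t)<.06); 
for a in (.065,.085,.105,.125):
    k=fl&(abs(s-a)<.008); print("bright t range",a,np.percentile(t[k],[1,50,99]).round(4))
k=(t>.15)&(t<.24)&(s>.15)&(s<.30)&(z>.045)
for a in np.arange(.03,.24,.01):
    kk=(abs(t-a)<.005)&(s>.14)&(s<.30)&(z>.05)
    if kk.sum(): print("t%.3f n%d zmax %.4f s[%.3f %.3f]"%(a,kk.sum(),np.percentile(z[kk],98),*np.percentile(s[kk],[2,98])))
b=cv2.inRange(hs,(0,0,0),(180,90,60))>0; kk=b&(t>.1)&(t<.26)&(s>.13)&(s<.26)&(z>.04)
print("knob",kk.sum(),t[kk].min(),t[kk].max(),np.percentile(s[kk],[1,50,99]),z[kk].max())
st=env.get_state(); T=st["tcp_pos"]; ps=np.radians(2*np.degrees(np.arctan2(.11713,.99312))); print(np.degrees(ps))
E
```

```text
-0.060 -0.0008 | -0.050 0.0083 | -0.040 0.0199 | -0.030 0.0183 | -0.020 0.0581 | -0.010 0.0661 | 0.000 0.0677 | 0.010 0.0657 | 0.020 0.0582 | 0.030 0.0181 | 0.040 0.0179 | 0.050 0.0179 | 0.060 0.0181 | 0.070 0.0183 | 0.080 0.0191 | 0.090 0.0204 | 0.100 0.0224 | 0.110 0.0238 | 0.120 0.0254 | 0.130 0.0269 | 0.140 0.0285 | 0.150 0.0302 | 0.160 0.0319 | 0.170 0.0324 | 0.180 0.0101 | 0.190 0.0360 | 0.200 0.0423 | 0.210 0.0403 | 0.220 0.0087 | 0.230 0.0395 | 0.240 0.0438 | 0.250 0.0462 | 0.260 0.0801 | 0.270 0.0803 | 
bright t range 0.065 [-0.0316 -0.0008  0.0301]
bright t range 0.085 [-0.0305 -0.0008  0.0291]
bright t range 0.105 [-0.031  -0.0007  0.0295]
bright t range 0.125 [-0.0311 -0.0008  0.0289]
t0.030 n72 zmax 0.0927 s[0.190 0.274]
t0.040 n149 zmax 0.0917 s[0.203 0.245]
t0.050 n153 zmax 0.0915 s[0.203 0.245]
t0.060 n157 zmax 0.0920 s[0.203 0.245]
t0.070 n147 zmax 0.0916 s[0.203 0.245]
t0.080 n117 zmax 0.0864 s[0.208 0.240]
t0.090 n118 zmax 0.0881 s[0.208 0.240]
t0.100 n121 zmax 0.0866 s[0.208 0.241]
t0.110 n120 zmax 0.0868 s[0.208 0.242]
t0.120 n135 zmax 0.0904 s[0.205 0.242]
t0.130 n149 zmax 0.0904 s[0.204 0.244]
t0.140 n13 zmax 0.0865 s[0.205 0.242]
knob 164 0.12072837200687218 0.13407733835925123 [0.20412042 0.21928198 0.2423366 ] 0.09239601118766372
13.45294521981805
```

Measured: gutter yaw is 28.2°, the foot lies 73 mm ahead of the sleeve centre, and the knob axis at s = 224 mm agrees with gutter x = 157 mm. I'll go to just behind the sleeve, high, with the tool aligned.

>>> carry_out([
  [[0,0,-2],[3,-2.7,0],180],
  [[0,0,-4],[6.5,-6,0],180],
  [[0,0,-7],[10.5,-9.5,1],180],
  [[0,0,-10],[14.5,-13,3],180],
  [[0,0,-13],[18,-16.5,5],180],
  [[0,0,-14.75],[20.5,-19,7],180],
  [[0,0,-14.75],[22.3,-20.3,8],180],
  [[0,0,-14.75],[22.3,-20.3,8],180],
], force=20)

```text
clock: 1.1
tcp_pos: [0.3034, -0.308, 0.1503]
orientation: [-0.001, 0.97, 0.245, -0.0]
wrist_force: [0.6, -0.1, -0.5]
finger_gap: 0.0251
grip_force: 0.0
```

>>> carry_out([
  [[0,0,0],[-0.2,0.1,2],180],
  [[0,0,0],[-0.2,0.1,5],180],
  [[0,0,0],[-0.2,0.1,8],180],
  [[0,0,0],[-0.2,0.1,9],180],
  [[0,0,0],[-0.2,0.1,10],180],
  [[0,0,0],[-0.2,0.1,11],180],
  [[0,0,0],[-0.2,0.1,11.5],180],
  [[0,0,0],[-0.2,0.1,11.5],180],
])

```text
clock: 2.1
tcp_pos: [0.3021, -0.3117, 0.0362]
orientation: [-0.0, 0.97, 0.244, -0.0]
wrist_force: [-0.2, 1.6, 0.2]
finger_gap: 0.0252
grip_force: 0.0
```

```bash
python3 - <<'E'
from h import *
p,d=env.read_camera("scene"); cv2.imwrite("pics/s2.png",cv2.resize(p[190:340,220:420,::-1],None,fx=3.5,fy=3.5,interpolation=cv2.INTER_CUBIC))
st=env.get_state();print(st["tcp_pos"],st["wrist_force"])
E
```

```text
[ 0.30222861 -0.31189534  0.03647296] [-0.23674499  0.21549972 -0.29807928]
```

View pics/s2.png

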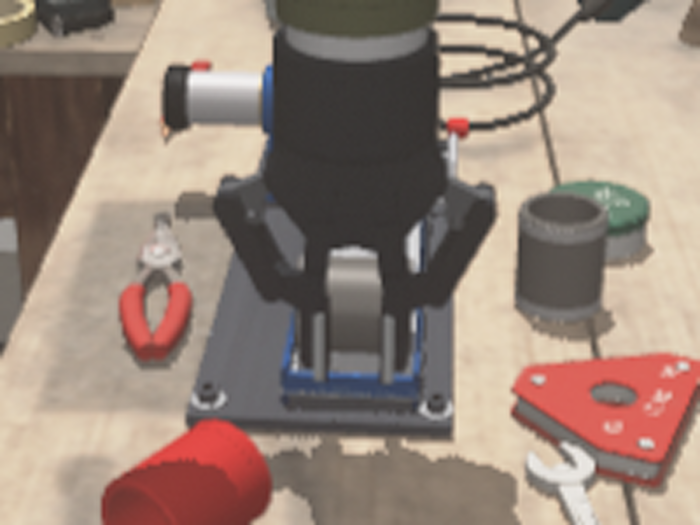

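The fingers stand behind the sleeve at crop (318,350) and (388,350), centred inside the walls, with the sleeve just ahead at (355,280). Now the slow push.

>>> carry_out([
  [[0,0,0],[0.9,-0.2,0.2],180],
  [[0,0,0],[1.7,-0.2,0.2],180],
  [[0,0,0],[2.4,-0.2,0.2],180],
  [[0,0,0],[3.2,-0.2,0.2],180],
  [[0,0,0],[4.2,-0.2,0.2],180],
  [[0,0,0],[5.3,-0.2,0.2],180],
  [[0,0,0],[6.4,-0.2,0.2],180],
  [[0,0,0],[7.5,-0.2,0.2],180],
])

```text
clock: 3.15
tcp_pos: [0.368, -0.2742, 0.0343]
orientation: [0.0, 0.97, 0.244, 0.0]
wrist_force: [-0.1, -0.2, 0.2]
finger_gap: 0.0252
grip_force: 0.0
```

>>> carry_out([
  [[0,0,0],[1,0,0],180],
  [[0,0,0],[2,0,-0.1],180],
  [[0,0,0],[3,0,-0.3],180],
  [[0,0,0],[4,0,-0.45],180],
  [[0,0,0],[5,0,-0.6],180],
  [[0,0,0],[6,0,-0.75],180],
  [[0,0,0],[7,0,-0.9],180],
  [[0,0,0],[8,0,-1.05],180],
])

```text
clock: 4.15
tcp_pos: [0.4383, -0.2364, 0.0449]
orientation: [0.0, 0.97, 0.244, -0.0]
wrist_force: [-1.2, -0.2, 0.2]
finger_gap: 0.025
grip_force: 0.7
```

```bash
python3 - <<'E'
from h import *
p,d=env.read_camera("top"); cv2.imwrite("pics/t3.png",cv2.resize(p[112:322,225:425,::-1],None,fx=2.8,fy=2.8,interpolation=cv2.INTER_CUBIC))
st=env.get_state();print(st["tcp_pos"],st["wrist_force"]); r=st["tcp_pos"][:2]-[.3525,-.282]; print(r@[.8813,.4726],r@[-.4726,.8813])
E
```

```text
[ 0.4395427  -0.2362122   0.04516404] [ 2.17594494 -0.05754615  0.02054424]
0.09835004385470496 -0.0007835922382996133
```

View pics/t3.png

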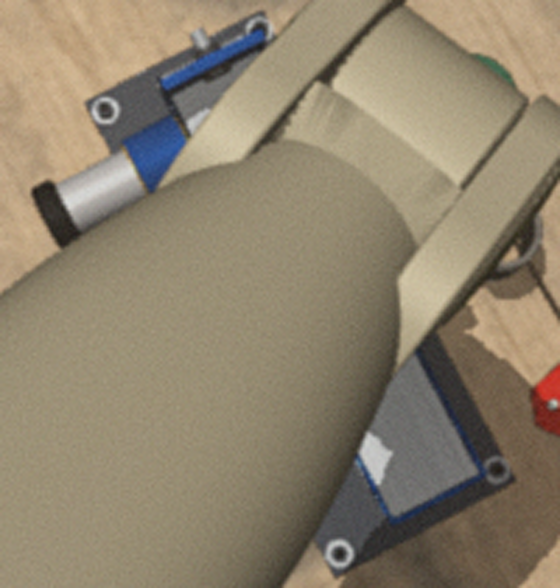

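The arm hides the sleeve from above, but the lead-in is empty at crop (430,460), so it is rolling ahead of the fingers. Continuing up to just before the stop.

>>> carry_out([
  [[0,0,0],[1,0,-0.15],180],
  [[0,0,0],[2,0,-0.3],180],
  [[0,0,0],[3,0,-0.45],180],
  [[0,0,0],[4,0,-0.65],180],
  [[0,0,0],[5,0,-0.8],180],
  [[0,0,0],[6,0,-0.95],180],
  [[0,0,0],[7,0,-1.1],180],
  [[0,0,0],[7.7,0,-1.25],180],
])

```text
clock: 5.2
tcp_pos: [0.5063, -0.2, 0.0574]
orientation: [0.0, 0.97, 0.244, 0.0]
wrist_force: [-1.9, -0.8, 1.3]
finger_gap: 0.0254
grip_force: 0.7
```

```bash
cat > look.py <<'E'
from h import *
import sys
p,d=env.read_camera("scene"); np.save("d.npy",d)
if len(sys.argv)>1: cv2.imwrite(sys.argv[1],cv2.resize(p[190:340,220:420,::-1],None,fx=3.5,fy=3.5,interpolation=cv2.INTER_CUBIC))
st=env.get_state();print(st["clock"],st["tcp_pos"],st["wrist_force"]); r=st["tcp_pos"][:2]-[.3525,-.282]; print(r@[.8813,.4726],r@[-.4726,.8813])
E
python3 look.py pics/s4.png
```

```text
5.25 [ 0.50718565 -0.19984808  0.05760457] [ 0.76814367  0.36412924 -0.45203317]
0.17514946152577043 -0.0007039508218823707
```

View pics/s4.png

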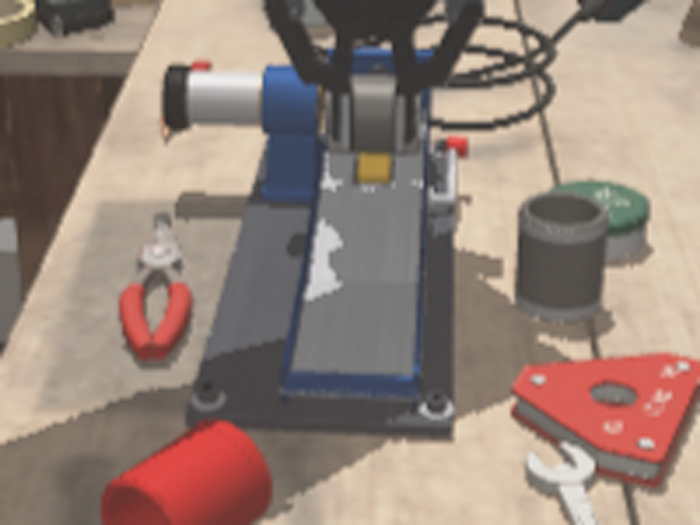

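The sleeve at crop (373,115) is riding over the catch, whose yellow ramp is at (373,165), with the fingers behind it. Creeping to the stop.

>>> carry_out([
  [[0,0,0],[0.3,0,-0.05],180],
  [[0,0,0],[0.6,0,-0.1],180],
  [[0,0,0],[0.8,0,-0.15],180],
  [[0,0,0],[1.0,0,-0.15],180],
  [[0,0,0],[1.15,0,-0.2],180],
  [[0,0,0],[1.3,0,-0.2],180],
  [[0,0,0],[1.4,0,-0.25],180],
  [[0,0,0],[1.5,0,-0.25],180],
])

```text
clock: 6.25
tcp_pos: [0.519, -0.1933, 0.0599]
orientation: [0.0, 0.97, 0.244, 0.0]
wrist_force: [-0.5, -0.3, 0.0]
finger_gap: 0.0252
grip_force: 0.0
```

```bash
python3 look.py
```

```text
6.3 [ 0.51905971 -0.1932608   0.05983266] [-0.08611165  0.88159584  0.33425643]
0.1887272207950538 -0.0005102649162760439
```

>>> carry_out([
  [[0,0,0],[0.1,0,0],180],
  [[0,0,0],[0.15,0,0],180],
  [[0,0,0],[0.2,0,0],180],
  [[0,0,0],[0.25,0,0],180],
  [[0,0,0],[0.3,0,0],180],
  [[0,0,0],[0.35,0,0],180],
  [[0,0,0],[0.4,0,0],180],
  [[0,0,0],[0.45,0,0],180],
])

```text
clock: 7.3
tcp_pos: [0.5229, -0.1911, 0.0598]
orientation: [0.0, 0.97, 0.244, 0.0]
wrist_force: [-1.9, 0.2, 0.8]
finger_gap: 0.025
grip_force: 0.7
```

```bash
python3 look.py
```

```text
7.35 [ 0.52298581 -0.19112276  0.05980533] [-0.14903116 -1.09557024  0.88769173]
0.19319773065002654 -0.0004814797708172826
```

>>> carry_out([
  [[0,0,0],[0.05,0,0],180],
  [[0,0,0],[0.1,0,0],180],
  [[0,0,0],[0.1,0,0],180],
  [[0,0,0],[0.15,0,0],180],
  [[0,0,0],[0.15,0,0],180],
  [[0,0,0],[0.2,0,0],180],
  [[0,0,0],[0.2,0,0],180],
  [[0,0,0],[0.2,0,0],180],
])

```text
clock: 8.35
tcp_pos: [0.524, -0.1905, 0.0597]
orientation: [0.0, 0.97, 0.243, -0.001]
wrist_force: [-5.2, -2.5, 1.1]
finger_gap: 0.0251
grip_force: 2.6
```

```bash
python3 look.py
```

```text
8.4 [ 0.52402047 -0.19048657  0.05974793] [-4.31890083 -3.22091768  2.42506876]
0.1944102321713755 -0.00040978853241246444
```

About 5.5 N now opposes the push, so the sleeve is on the stop. I'll back off gently and check the catch.

>>> carry_out([
  [[0,0,0],[-0.2,0,0],180],
  [[0,0,0],[-0.4,0,0],180],
  [[0,0,0],[-0.6,0,0],180],
  [[0,0,0],[-0.9,0,0],180],
  [[0,0,0],[-1.2,0,0],180],
  [[0,0,0],[-1.6,0,0],180],
  [[0,0,0],[-2,0,-0.5],180],
  [[0,0,0],[-2.2,0,-1.5],180],
])

```text
clock: 9.4
tcp_pos: [0.5047, -0.2006, 0.0751]
orientation: [-0.0, 0.97, 0.244, -0.0]
wrist_force: [0.0, -0.6, 0.1]
finger_gap: 0.0251
grip_force: 0.0
```

>>> carry_out([
  [[0,0,0],[0,0,-2],180],
  [[0,0,0],[0,0,-4],180],
  [[0,0,0],[0,0,-6],180],
  [[0,0,0],[0,0,-8],180],
  [[0,0,0],[-1,0,-9],180],
  [[0,0,0],[-2,0,-9],180],
  [[0,0,0],[-3,0,-9],180],
  [[0,0,0],[-3,0,-9],180],
])

```text
clock: 10.4
tcp_pos: [0.4774, -0.2149, 0.164]
orientation: [-0.001, 0.97, 0.243, -0.001]
wrist_force: [0.4, -0.3, 0.1]
finger_gap: 0.0253
grip_force: 0.0
```

```bash
python3 look.py pics/s5.png; python3 - <<'E'
from h import *
P=cloud("scene",np.load("d.npy")); r=P[...,:2]-[.3525,-.282]; s=r@[.8813,.4726]; t=r@[-.4726,.8813]; z=P[...,2]
k=(abs(t)<.026)&(s>.17)&(s<.27)&(z>.055)&(z<.1)
# circle fit in s-z for cylinder surface
k&=(s<.232); A=np.c_[2*s[k],2*z[k],np.ones(k.sum())]; b=s[k]**2+z[k]**2; c=np.linalg.lstsq(A,b,rcond=None)[0]
print(k.sum(),"centre s,z",c[:2],"r",np.sqrt(c[2]+c[0]**2+c[1]**2), "smin",s[k].min())
E
```

```text
10.45 [ 0.47795608 -0.21487664  0.16414733] [ 0.22062094 -0.32452362  0.08829717]
0.14228694063351865 -0.00013472370280076697
435 centre s,z [0.22039565 0.06666569] r 0.021320022988082228 smin 0.19585426973746942
```

View pics/s5.png

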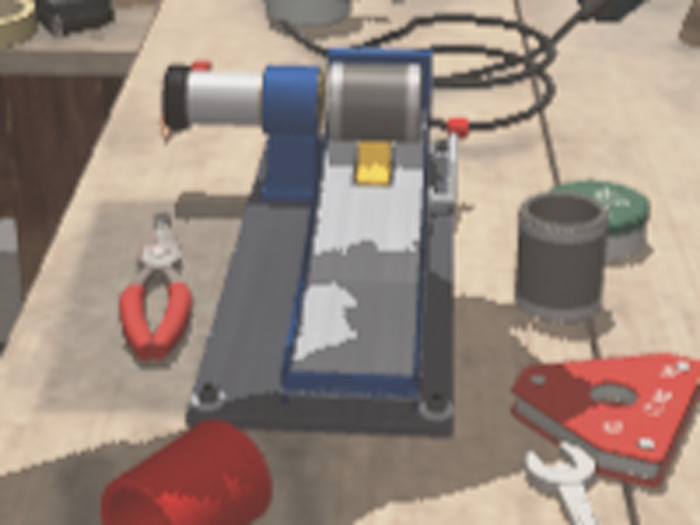

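The sleeve rests untouched at the top at crop (375,103), with the yellow ramp sprung up behind it at (373,162). Now to the knob: shut the fingers, turn 90° and go in front of the face.

>>> carry_out([
  [[0,0,-10],[1,-2,0],255],
  [[0,0,-20],[2,-4.5,0],255],
  [[0,0,-30],[3.2,-7,0],255],
  [[0,0,-40],[4.4,-9.5,0],255],
  [[0,0,-50],[5.6,-12,0],255],
  [[0,0,-60],[6.8,-14.5,0],255],
  [[0,0,-70],[7.7,-16.5,0],255],
  [[0,0,-80],[8.1,-17.5,0],255],
])

```text
clock: 11.45
tcp_pos: [0.4672, -0.021, 0.1644]
orientation: [-0.0, 0.583, 0.812, -0.0]
wrist_force: [-0.1, -0.1, 0.4]
finger_gap: 0.0003
grip_force: 0.0
```

>>> carry_out([
  [[0,0,-10],[0,0,0],255],
  [[0,0,-10],[0,0,0],255],
  [[0,0,-10],[0,0,2],255],
  [[0,0,-10],[0,0,4],255],
  [[0,0,-10],[0,0,6],255],
  [[0,0,-10],[0,0,8],255],
  [[0,0,-10],[0,0,8.5],255],
  [[0,0,-10],[0,0,8.5],255],
])

```text
clock: 12.45
tcp_pos: [0.4674, -0.0224, 0.0797]
orientation: [-0.0, 0.514, 0.858, -0.0]
wrist_force: [0.4, -0.3, 0.6]
finger_gap: 0.0001
grip_force: 0.0
```

```bash
python3 look.py pics/s6.png; python3 - <<'E'
from h import *
q=env.get_state()["orientation"]; print(q2R(q)[:,0])
E
```

```text
12.5 [ 0.46779247 -0.02244962  0.08020575] [-0.19879744  0.70664766 -0.26961761]
0.22427076400201262 0.17425452789250387
[-4.71487995e-01  8.81872402e-01 -3.71174449e-04]
```

View pics/s6.png

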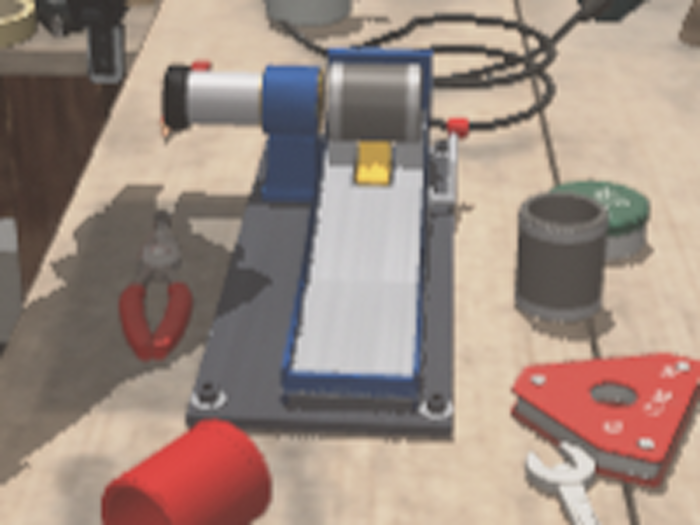

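Fingertips at crop (105,65) are well clear of the knob face at (165,98), and the sleeve and catch are unchanged. Lower and approach, then push slowly.

>>> carry_out([
  [[0,0,0],[0,0,1],255],
  [[0,0,0],[0,0,2],255],
  [[0,0,0],[0,0,2.2],255],
  [[0,0,0],[-0.5,0,2.2],255],
  [[0,0,0],[-1,0,2.2],255],
  [[0,0,0],[-1.5,0,2.2],255],
  [[0,0,0],[-2,0,2.2],255],
  [[0,0,0],[-2.4,0,2.2],255],
])

```text
clock: 13.5
tcp_pos: [0.479, -0.0439, 0.0579]
orientation: [0.0, 0.514, 0.858, -0.0]
wrist_force: [0.2, 0.1, -0.2]
finger_gap: -0.0
grip_force: 0.0
```

>>> carry_out([
  [[0,0,0],[-0.3,0,0],255],
  [[0,0,0],[-0.6,0,0],255],
  [[0,0,0],[-0.9,0,0],255],
  [[0,0,0],[-1.2,0,0],255],
  [[0,0,0],[-1.5,0,0],255],
  [[0,0,0],[-1.8,0,0],255],
  [[0,0,0],[-2.1,0,0],255],
  [[0,0,0],[-2.4,0,0],255],
])

```text
clock: 14.5
tcp_pos: [0.49, -0.0648, 0.0577]
orientation: [-0.0, 0.514, 0.858, -0.0]
wrist_force: [-1.8, 2.3, 0.0]
finger_gap: -0.0
grip_force: 1.4
```

```bash
python3 look.py pics/s7.png
```

```text
14.55 [ 0.49028633 -0.06514911  0.057703  ] [-2.0796097   2.18323015  0.38991933]
0.22391482005764335 0.12599286679419813
```

View pics/s7.png

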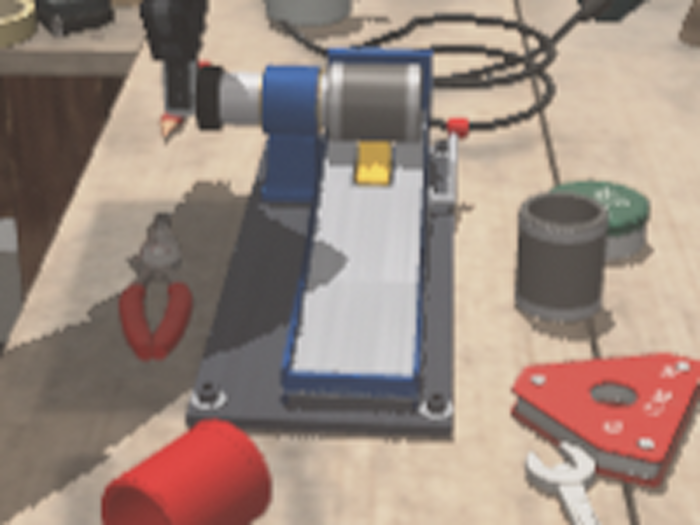

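The knob has moved from crop x 165 to 198 at about 3 N, and the gap to the housing (222 to 262) leaves roughly 25 to 28 mm. Continue.

>>> carry_out([
  [[0,0,0],[-0.3,0,0],255],
  [[0,0,0],[-0.6,0,0],255],
  [[0,0,0],[-0.9,0,0],255],
  [[0,0,0],[-1.2,0,0],255],
  [[0,0,0],[-1.5,0,0],255],
  [[0,0,0],[-1.8,0,0],255],
  [[0,0,0],[-2.05,0,0],255],
  [[0,0,0],[-2.3,0,0],255],
])

```text
clock: 15.55
tcp_pos: [0.501, -0.085, 0.0577]
orientation: [-0.0, 0.514, 0.858, -0.0]
wrist_force: [-2.9, 1.7, 0.2]
finger_gap: -0.0002
grip_force: 1.4
```

```bash
python3 look.py
```

```text
15.6 [ 0.50132833 -0.08532581  0.05779077] [-0.29631986  1.96857808  0.71400166]
0.22411062616824756 0.10299269331946817
```

>>> carry_out([
  [[0,0,0],[-0.1,0,0],255],
  [[0,0,0],[-0.2,0,0],255],
  [[0,0,0],[-0.3,0,0],255],
  [[0,0,0],[-0.35,0,0],255],
  [[0,0,0],[-0.4,0,0],255],
  [[0,0,0],[-0.45,0,0],255],
  [[0,0,0],[-0.5,0,0],255],
  [[0,0,0],[-0.5,0,0],255],
])

```text
clock: 16.6
tcp_pos: [0.5025, -0.0876, 0.0578]
orientation: [-0.001, 0.513, 0.858, 0.001]
wrist_force: [-3.5, 7.2, 4.3]
finger_gap: -0.0004
grip_force: 4.4
```

```bash
python3 look.py
```

```text
16.65 [ 0.50254542 -0.08760717  0.05781195] [-3.9328987   8.27225314  4.50712276]
0.22410508294318882 0.10040693748829384
```

>>> carry_out([
  [[0,0,0],[-0.1,0,0],255],
  [[0,0,0],[-0.2,0,0],255],
  [[0,0,0],[-0.3,0,0],255],
  [[0,0,0],[-0.3,0,0],255],
  [[0,0,0],[-0.3,0,0],255],
  [[0,0,0],[-0.3,0,0],255],
  [[0,0,0],[-0.3,0,0],255],
  [[0,0,0],[-0.3,0,0],255],
])

```text
clock: 17.65
tcp_pos: [0.5024, -0.0876, 0.0575]
orientation: [-0.004, 0.512, 0.859, 0.002]
wrist_force: [-6.9, 15.7, 8.1]
finger_gap: -0.0003
grip_force: 8.7
```

```bash
python3 look.py
```

```text
17.7 [ 0.50235648 -0.08761996  0.0575356 ] [-5.86137118 16.43325352  6.88274684]
0.22393252032003808 0.10048496108368572
```

The knob no longer moves under 17 N: it is firmly home. I'll back off, then check from clear.

>>> carry_out([
  [[0,0,0],[0.4,0,0],255],
  [[0,0,0],[0.8,0,0],255],
  [[0,0,0],[1.5,0,0],255],
  [[0,0,0],[2.5,0,0],255],
  [[0,0,0],[4,0,0],255],
  [[0,0,0],[5,0,-2],255],
  [[0,0,0],[5,0,-5],255],
  [[0,0,0],[5,0,-9],255],
])

```text
clock: 18.7
tcp_pos: [0.4797, -0.0467, 0.1479]
orientation: [-0.001, 0.513, 0.858, -0.0]
wrist_force: [1.4, -0.6, 0.6]
finger_gap: 0.0002
grip_force: 0.0
```

```bash
python3 look.py pics/s8.png
```

```text
18.75 [ 0.48291765 -0.04759908  0.15361385] [ 1.3926262  -0.54709626  3.96693929]
0.22571494682710336 0.14494214656738302
```

View pics/s8.png

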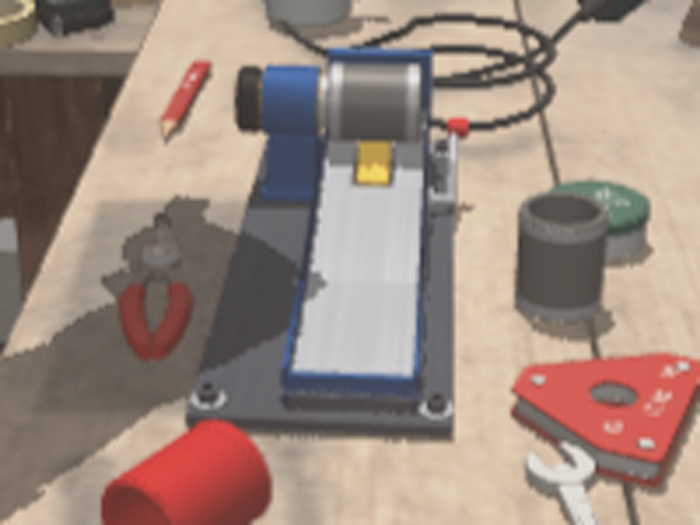

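The black knob at crop (249,98) sits flush against the housing, the sleeve at (375,103) is in place with the catch up at (373,162), and nothing is touching them. Handing in.

```bash
python3 -c "
from workcell import env
print(env.get_state()['clock'], env.hand_in())"
```

```text
the job is handed in; nothing more can be done
18.75 None
```

The sleeve is at the end stop with the catch up behind it, the knob is fully home against the housing, nothing else was disturbed, and the job was handed in at 18.75 s (limit 56 s).

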